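# Free the stuck wooden stopper of the leaning charm jar

## Task

Open the charm jar that leans in the rack: rock its tapered wooden stopper from side to side while lifting until it comes free, without dragging the jar up out of the rack. Then stand the stopper upright on its narrow end in the square wooden tray, setting it down gently rather than dropping or jamming it down, and leave the other goods where they are.

Things in the scene. Friction and masses are not known exactly. Their poses are not given: they have to be found in the camera images.
- stopper: Loose tapered stopper of light wood, 93 mm long, 130-210 g. Origin: centre of its narrow end; z along its axis to the head. Plug z 0-38 mm (33 mm wide at the narrow end, 51 mm under the flange), round flange z 38-43 mm (62 mm wide), block head z 43-93 mm: 30 mm thick along y (flat faces to grip), 46 mm along x. Starts seated in the jar, leaning with it, its x, y, z along those of point jar_mouth.
- jar_mouth (a point): Centre of the jar's mouth, on the rim where the flange sits. z points out of the mouth along the jar's axis, 35 degrees from vertical, leaning to the rack's -x; y is level, along the rack's y. Glass jar 110 mm wide, 150 mm tall, bore 54 mm, black rubber collar 96 mm wide. Pulled straight, both lips hold the stopper together (some 30 N, more if fast) and the jar comes up instead.
- lip_left (a joint): Bend (rad, 0 at rest, only upwards) of the springy rubber lip on the collar at the mouth's +y side, y 49 to 27 mm: it reaches 4 mm over the flange's edge, resting 0-4 mm above it (not measured: feel it). Raise that edge, tilting the stopper about its x on the flange's other edge: it pulls back with 10-20 N (more if moved fast), lets go 9-15 mm up (9-14 degrees), and springs back under the flange to keep the edge up.
- lip_right (a joint): The same for the like lip at the mouth's -y side. When both lips are passed, one after the other, the stopper lifts out along its axis with nothing but its weight. A bent lip's tip stands up to 22 mm above the rim: keep fingertips 15 mm or more above the flange. At rest the lips are 5-10 mm above the rim (0-4 mm more as the collar sits); their mounts reach y +/-58 mm, 11-15 mm above the rim.
- jar (a joint): How far the jar is dragged out of its rest in the rack along its own axis, m: 0 seated, at most 0.04. Its weight and a spring hold it: it begins to rise at about 21 N of pull along its axis and sinks back when let go.
- rack: Fixed dark-wood rack holding the jar. Origin on the table; its -x side faces the robot. Base board x -75 to 145, y +/-155 mm, 12 mm thick. A brass rail 12 mm thick along y at x -20, z 310 mm, on posts at y +/-145 mm, is above the seated stopper (middle of its head: x -28, y 0, z 193 mm): a hand from straight above meets it; come in along the leaning axis, under and before the rail.
- tray: Fixed shallow square wooden tray, 140 by 140 mm, 20 mm tall, walls and floor 6 mm thick. Origin: centre of its underside; inner floor at z 6 mm, inside 128 by 128 mm.
- figure_brass: Bystander: brass seated figurine, 115 mm tall, 55 mm wide foot. Origin: centre of its underside.
- figure_dark: Bystander: dark metal figurine, 135 mm tall, 65 mm wide foot. Origin: centre of its underside.
- figure_clay: Bystander: clay figurine, 100 mm tall, 48 mm wide foot. Origin: centre of its underside.
- ointment_jar: Bystander: small amber jar with steel cap, 70 mm wide, 90 mm tall. Origin: centre of its underside.
- bowl: Bystander: blue ceramic bowl, 120 mm wide, 55 mm tall. Origin: centre of its underside.
- tin: Bystander: plain aluminium tin, 72 mm wide, 60 mm tall. Origin: centre of its underside.
- dish: Bystander: shallow round brass dish, 120 mm wide, 16 mm tall; not the place for the stopper. Origin: centre of its underside.
Not all that is in view belongs to the job. What is shaped like the stopper but pink or purple is not meant.

How it is judged:
By the outcome, as a careful person would: the job done as asked, in the order asked, and still so for the second after the job is handed in, with the robot touching nothing.
It also fails if it takes over 56 s, if anything falls off the work surface, if the arm or the gripper's body presses on something with over 40 N, if the wrist force passes 120 N, or if a joint passes its speed limit or range.

## Robot

A 7-joint arm with a two-finger parallel gripper is mounted at the origin on the work surface. World frame = base frame: x ahead of the robot, y to its left, z up, the work surface at z = 0. Lengths are in m, angles in rad, forces in N, time in s.
With the tool pointing down it reaches from about 0.425 to 0.875 m from the base axis. Payload 4.7 kg.
Tool frame: the origin (TCP) lies between the finger pads; the fingertips stand 22 mm ahead of it and the grasp point (between the pads) lies 3 mm ahead of it; z points along the fingers, x is the direction in which the jaws open and shut, and the axes are right-handed (so a half turn about z gives the same grasp; the last joint's range is limited). The gripper opens to 85 mm and grips with 20 to 120 N. Pads are 22 mm wide; open, the fingers measure 114 mm over their backs; the gripper's body (76 mm by 85 mm) begins 54 mm behind the grasp point. The pads swing forward as they close: fully open they stand 13 mm farther back than shut.
Start: joints at [1.178, 0.321, -0.07, 1.45, 0.023, 1.371, -0.057], TCP at [0.257, -0.597, 0.253] pointing down, gripper open.
Joint ranges: [-2.86, 2.86], [-0.3, 2.09], [-1.38, 1.24], [0.06, 2.45], [-1.56, 4.7], [0.09, 2.05], [-2.69, 2.69]. Speed limits (rad/s): [2.57, 2.57, 3.14, 3.14, 3.14, 3.14, 3.14].

## Interface

Orientations are given as a unit quaternion [w, x, y, z].
In Python, from station import sensors, grab_frame, job, look_for, silhouettes gives the robot as it stands.
- The arm moves only by the tool send_rows, never from a script. Its argument "commands" is one flat list of numbers, 7 for each row, row after row: the closure, from 0 (fully open) to 1 (shut), then the shift along the world's x, y, z in mm, then the turn, a rotation vector about the world's x, y, z in rad. A call has 1 to 12 rows; each row shifts and turns the commanded pose from where the row before left it; what a row does not reach is not made up. A row lasts 1/8 s, in which the tool goes at most 62.5 mm and 10.7 degrees, less where a joint would pass 70% of its speed; a pose out of reach is approached as far as the arm can. A call is refused whole if a number of a shift passes 62.5 or a number of a turn 0.188, either way. A call with a gripper value outside its range is refused whole. The fingers move at their own pace and stop on an object; the grip force is fixed at half the most. Time passes only in rows, so rows that do not move let the fingers close. It gives the time, the measured TCP pose, the force and the opening at its end, in the units of the state.
- sensors.read_state(): the state, without advancing time (a new reading comes with each control period).
- grab_frame(name): name is "side" or "top" or "wrist"; returns a dict with "frame" (480x640x3 uint8, red, green, blue), "fx", "fy", "cx", "cy" (pixels), "rvec" (rotation vector, rad) and "tvec" (3), from world to camera coordinates, as OpenCV has them; the wrist camera has in their place "mount" (4x4, takes a point from camera to tool coordinates, whose origin is the TCP and whose axes are the tool frame's). Camera axes: x right, y down, z forward; pixel columns grow to the right and rows downward; lengths in m; the calibration is good to about 2 mm. A picture is of the moment at which its call begins: read the wrist's pose just before it. There is no depth.
- job.close_job(): hands the job in, once; it reports no verdict.
Trained networks look in a picture, given as the dict that the camera call returned (one of the last four; its "shot" number tells which), for a name from the list of things; names that differ only in an ending like _2 or _b are one class to them, and where a whole thing is asked for, a point or a joint stands for the part that bears it (a point fixed in the world has none). Each returns a list of dicts, best first, with "conf" (0 to 1); they miss things now and then, are a little off and sometimes report something else, mostly with a low value. They report only what shows in the picture. A call takes as long as a camera call. They do not tell look-alikes from the thing itself.
- look_for(picture, label): "xyz" ([x, y, z] in m, in world coordinates, good to about 4 mm: the middle of the surface that is visible of it).
- silhouettes(picture, label): "mask" (480x640 bool, what is visible of it).
The state is a dict: "t": time; "joint_pos": joint angles; "joint_vel": joint speeds; "joint_torque": joint torques, N m; "tool_pos": TCP position; "ee_rot": TCP orientation; "ft_force": force on the tool from outside, world axes, zero at the start; "wrist_torque": the same for the moment, N m; "gripper_width": finger opening in m.
Only numpy, scipy, OpenCV 4.12 (cv2) and the standard library are available. Lean on these libraries where they do the work, as an engineer would, in place of code of your own. Each camera call takes 0.05 s, during which the arm holds its last target.

## Working session

There is one attempt and no reset: what is moved stays moved. The work goes in short steps, Python scripts to look and compute and a tool call to move; the robot and the scene stay as the last step left them, time stands still between calls to the robot, and variables do not carry over. Pictures are saved under pics/ and viewed, and the job is handed in when it is done.

Besides the shell and the picture viewer there is one more tool, called as a command line: name --argument value ..., lists and objects as JSON in quotes. send_rows: Moves the arm, as the interface text tells. Its arguments: {"type":"object","properties":{"commands":{"type":"array","items":{"type":"number"}}},"required":["commands"]}

```bash
mkdir -p pics; ls
python3 - <<'E'
from station import sensors, grab_frame, look_for, silhouettes
import cv2, numpy as np
s=sensors.read_state(); print(s)
for n in ["side","top"]:
    p=grab_frame(n); cv2.imwrite(f"pics/{n}0.png",p["frame"][:,:,::-1])
    print(n,p["fx"],p["cx"],p["cy"],p["rvec"],p["tvec"])
    for l in ["stopper","jar_mouth","jar","rack","tray","lip_left","lip_right","figure_brass","figure_dark","figure_clay","ointment_jar","bowl","tin","dish"]:
        try: print(l,[(np.round(d["xyz"],3).tolist(),round(d["conf"],2)) for d in look_for(p,l)][:4])
        except Exception as e: print(l,e)
E
```

```text
pics
{'t': 0.0, 'joint_pos': array([ 1.17812898,  0.32185415, -0.07008238,  1.45168951,  0.02260052,
        1.37082806, -0.05690221]), 'joint_vel': array([-1.11202871e-03, -9.21550092e-04,  1.64570129e-03, -4.94939904e-05,
       -1.41400334e-03, -1.28756344e-03, -1.17293017e-03]), 'joint_torque': array([-6.88662294e-04, -4.93585539e+01, -3.82357053e-01, -3.14329541e+01,
        1.29626429e-02,  1.11832915e-02,  1.07898433e-05]), 'tool_pos': array([ 0.2569193 , -0.59651165,  0.25219595]), 'ee_rot': array([-5.04251049e-04,  8.35363849e-01, -5.49696504e-01, -8.58944957e-04]), 'ft_force': array([-0.33501241, -0.18258092, -0.81605685]), 'wrist_torque': array([ 0.02222461, -0.00386269,  0.03602468]), 'gripper_width': 0.08575361091220828}
side 622.6524230347924 315.64864025509155 239.23271591439297 [ 2.1353903  -0.06208808  0.05063376] [-0.5898572   0.12081739  1.59421486]
stopper [([0.547, 0.084, 0.191], 0.97), ([0.363, 0.138, 0.039], 0.89), ([0.452, -0.072, 0.041], 0.66), ([0.829, 0.106, 0.036], 0.6)]
jar_mouth [([0.62, 0.076, 0.123], 0.58)]
jar [([0.623, 0.072, 0.117], 0.81), ([0.576, 
[... 661 characters left out ...]
 ] [-0.00408872  0.60084243  1.34376428]
stopper [([0.833, 0.128, 0.039], 0.89), ([0.361, 0.157, 0.038], 0.86), ([0.546, 0.093, 0.196], 0.56)]
jar_mouth [([0.616, 0.112, 0.148], 0.75)]
jar [([0.616, 0.118, 0.144], 0.97)]
rack [([0.604, 0.109, 0.013], 0.58)]
tray [([0.641, -0.204, 0.004], 0.83), ([0.603, 0.11, 0.015], 0.3)]
lip_left []
lip_right []
figure_brass [([0.454, -0.05, 0.046], 0.54)]
figure_dark [([0.578, 0.464, 0.051], 0.96)]
figure_clay [([0.586, -0.475, 0.024], 0.25)]
ointment_jar [([0.794, -0.068, 0.089], 0.72), ([0.42, -0.208, 0.01], 0.39)]
bowl [([0.583, -0.474, 0.024], 0.87), ([0.384, 0.378, 0.06], 0.28)]
tin [([0.38, 0.378, 0.061], 0.79)]
dish [([0.423, -0.208, 0.008], 0.83)]
```

View pics/side0.png

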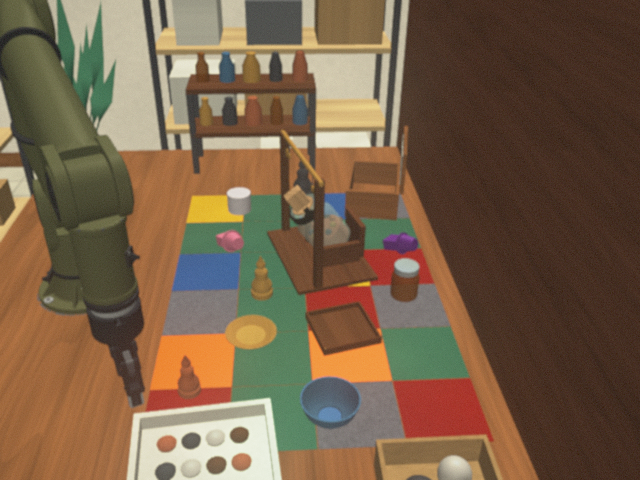

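View pics/top0.png

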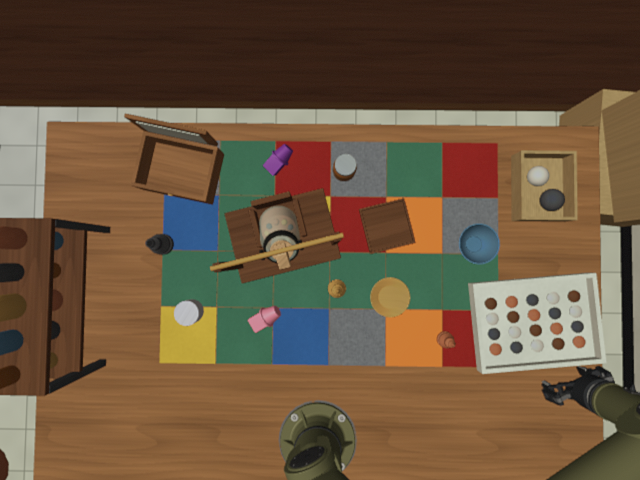

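Run:
```python
import cv2
t=cv2.imread("pics/top0.png"); cv2.imwrite("pics/topz.png",cv2.resize(t[180:290,200:420],(800,400),interpolation=cv2.INTER_CUBIC))
t=cv2.imread("pics/side0.png"); cv2.imwrite("pics/sidez.png",cv2.resize(t[120:360,240:420],(600,800)[::1] and (450,600),interpolation=cv2.INTER_CUBIC))
```

```text
(no output)
```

View pics/topz.png

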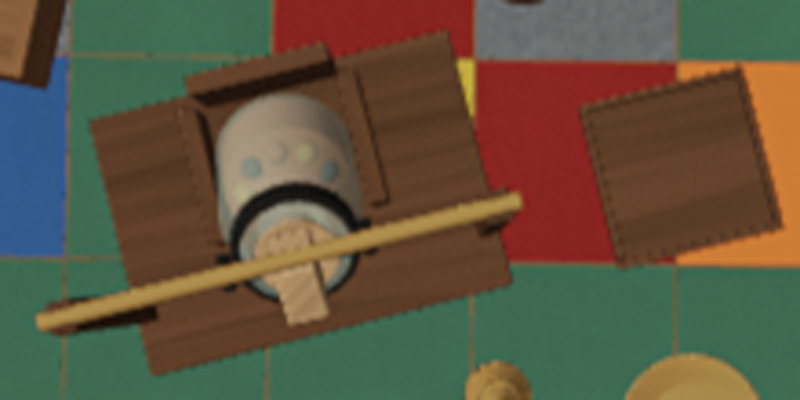

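View pics/sidez.png

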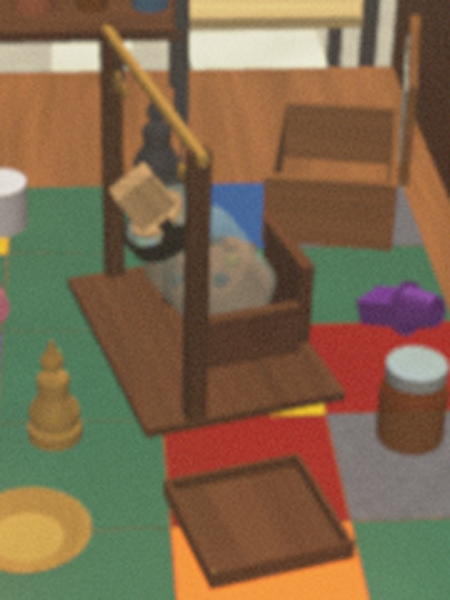

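```bash
cat > h.py <<'E'
import numpy as np, cv2
from scipy.optimize import least_squares
from scipy.spatial.transform import Rotation as R
from station import sensors, grab_frame, look_for, silhouettes
CAM={"side":(622.6524,315.6486,239.2327,[2.1353903,-0.06208808,0.05063376],[-0.5898572,0.12081739,1.59421486]),
"top":(450.65107,318.74145,238.0312,[2.20922236,-2.18267783,0.0378804],[-0.00408872,0.60084243,1.34376428])}
def proj(c,P):
    f,cx,cy,r,t=CAM[c]; K=np.array([[f,0,cx],[0,f,cy],[0,0,1.]])
    return cv2.projectPoints(np.array(P,float).reshape(-1,1,3),np.array(r),np.array(t),K,None)[0].reshape(-1,2)
E
python3 - <<'E'
from h import *
tz=lambda p:np.array(p)/3.636+[200,180]
sz=lambda p:np.array(p)/2.5+[240,120]
L=[("top",[.145,.155,.012],tz((92,122))),("top",[.145,-.155,.012],tz((447,32))),("top",[-.075,-.155,.012],tz((511,280))),("top",[-.075,.155,.012],tz((153,374))),
("side",[-.075,.155,.012],sz((70,281))),("side",[-.075,-.155,.012],sz((150,430))),("side",[.145,-.155,.012],sz((342,392)))]
def w(p,q): 
    c,s=np.cos(p[2]),np.sin(p[2]); return [p[0]+c*q[0]-s*q[1],p[1]+s*q[0]+c*q[1],q[2]]
def res(p,rail=True):
    o=[]
    for c,q,u in L: o.append((proj(c,[w(p,q)])[0]-u)*(1 if c=="top" else .8))
    o.append(proj("top",[w(p,[-.02,p[3],.31]),w(p,[-.02,-p[3],.31])]).ravel()-np.r_[tz((40,322)),tz((519,202))])
    o.append(proj("side",[w(p,[-.02,p[3],.31]),w(p,[-.02,-p[3],.31])]).ravel()-np.r_[sz((105,29)),sz((207,162))])
    return np.concatenate(o)
s=least_squares(res,[.6,.1,.2,.15],loss="soft_l1"); p=s.x
print(p, np.round(s.fun,1))
print("head mid",w(p,[-.028,0,.193]))
for c in("side","top"):
    print(c,proj(c,[w(p,[-.028,0,.193])]))
# tray
T=[("top",tz(a)) for a in [(582,105),(742,66),(781,228),(622,268)]]
K=[[.07,.07],[.07,-.07],[-.07,-.07],[-.07,.07]]
rt=lambda q:np.concatenate([proj("top",[w(q,k+[.02])])[0]-u[1] for k,u in zip(K,T)]+[proj("side",[w(q,k+[.02])])[0]-sz(u) for k,u in zip(K,[None]*4) if 0])
s=least_squares(rt,[.64,-.2,.2]); print("tray",s.x,np.round(s.fun,1))
print("tray side",[ (proj("side",[w(s.x,k+[.02])])[0]-[240,120])*2.5 for k in K])
E
```

```text
[0.57481137 0.10292741 0.26543368 0.16031353] [-1.3 -0.8  0.3 -1.7  1.1  0.5 -0.4  0.5 -1.5 -1.5 -1.3  0.1  1.5 -0.4
  0.2  0.   0.6 -1.2  0.1  0.1 -1.1 -0.6]
head mid [np.float64(0.5477919586731509), np.float64(0.09558222920179717), 0.193]
side [[297.35971555 197.79901547]]
top [[282.51662064 254.995346  ]]
tray [ 0.63962818 -0.20226317  0.24936133] [-0.9 -0.2  0.4 -0.4  1.1  0.3 -0.7  0.3]
tray side [array([297.8476747 , 450.62532345]), array([354.04847245, 541.65907364]), array([208.04328842, 572.93302047]), array([161.42866893, 477.26026087])]
```

```bash
cat >> h.py <<'E'
PSI=.2654; O=np.array([.5748,.1029,0])
RZ=R.from_euler('z',PSI).as_matrix()
s35,c35=np.sin(np.radians(35)),np.cos(np.radians(35))
XJ=RZ@[c35,0,s35]; YJ=RZ@[0,1,0]; ZJ=RZ@[-s35,0,c35]
RT=np.c_[-YJ,-XJ,-ZJ]   # tool axes in world when on the stopper
MID=O+RZ@[-.028,0,.193]
def at(z): return MID+(z-.068)*ZJ
def st():
    s=sensors.read_state(); q=s["ee_rot"]; Rm=R.from_quat([q[1],q[2],q[3],q[0]]).as_matrix()
    return s,s["tool_pos"],Rm
def go(P,Rt):
    s,p,Rm=st(); print("shift mm",np.round((P-p)*1e3,1),"turn",np.round(R.from_matrix(Rt@Rm.T).as_rotvec(),3))
E
python3 - <<'E'
from h import *
p=grab_frame("wrist"); print(np.round(p["mount"],3),p["fx"]); cv2.imwrite("pics/w0.png",p["frame"][:,:,::-1])
print(RT, np.linalg.det(RT)); print(at(.084),at(.2)); go(at(.2),RT)
E
```

```text
[[ 1.     0.002 -0.002 -0.   ]
 [-0.001  0.963  0.27  -0.067]
 [ 0.002 -0.27   0.963 -0.12 ]
 [ 0.     0.     0.     1.   ]] 413.4631971435562
[[ 0.26229528 -0.79047161  0.55349418]
 [-0.96498766 -0.21485972  0.15044639]
 [-0.         -0.57357644 -0.81915204]] 0.9999999999999999
[0.53892444 0.09314859 0.20610643] [0.47471911 0.07569681 0.30112807]
shift mm [217.6 672.7  47.8] turn [ 0.202 -0.577 -0.137]
```

send_rows --commands '[0,5,20,30,0,0,0.18,0,12,42,30,0,0,0.185,0,12,45,20,0,0,0.185,0,12,45,20,0,0,0.185,0,12,45,20,0,0,0.185,0,12,45,0,0,0,0.185,0,12,45,0,0,0,0.185,0,12,45,0,0,0,0.185,0,12,45,0,0,0,0.185,0,12,45,0,0,0,0.185,0,12,45,0,0,0,0.185,0,12,45,0,0,0,0.185]'

```text
t: 3.05
tool_pos: [0.3943, -0.0834, 0.3737]
ee_rot: [0.001, 0.864, 0.504, 0.0]
ft_force: [1.2, -0.4, 0.6]
gripper_width: 0.0855
```

```bash
sed -i 's/^RT=.*/RT=np.c_[YJ,XJ,-ZJ]/' h.py
python3 - <<'E'
from h import *
s,p,Rm=st(); print(s["t"],p,s["joint_pos"],s["ft_force"]); print(Rm,np.linalg.det(RT)); go(at(.23),RT)
E
```

```text
3.05 [ 0.39434883 -0.08337936  0.37365342] [ 0.77620715 -0.25534344 -0.50294283  1.77962716 -0.12150858  1.58548348
  1.34216555] [ 1.24304647 -0.37616087  0.62186839]
[[ 4.91446168e-01  8.70907372e-01  1.00703157e-03]
 [ 8.70907914e-01 -4.91445465e-01 -8.72063254e-04]
 [-2.64585221e-04  1.30560390e-03 -9.99999113e-01]] 0.9999999999999999
shift mm [ 63.8 154.6 -48. ] turn [-0.077 -0.62   0.754]
```

send_rows --commands '[0,12,33,-10,0,0,0.156,0,12,33,-10,0,0,0.156,0,12,33,-10,0,0,0.156,0,12,33,-10,0,0,0.156,0,12,33,-10,0,0,0.156,0,7,0,-9,0.032,-0.118,0,0,7,0,-9,0.032,-0.118,0,0,7,0,-9,0.032,-0.118,0,0,7,0,-9,0.032,-0.118,0,0,9,0,-11,0.032,-0.118,0,0,0,0,0,0,0,0]'

```text
t: 4.42
tool_pos: [0.5072, 0.0816, 0.2798]
ee_rot: [0.144, 0.592, 0.771, 0.184]
ft_force: [-1.1, 0.8, 0.3]
gripper_width: 0.0854
```

Run:
```python
from h import *
s,p,Rm=st(); print(s["t"],p,s["joint_pos"],s["ft_force"]); go(at(.17),RT)
w=grab_frame("wrist"); cv2.imwrite("pics/w1.png",w["frame"][:,:,::-1])
w=grab_frame("top"); cv2.imwrite("pics/t1.png",w["frame"][:,:,::-1])
w=grab_frame("side"); cv2.imwrite("pics/s1.png",w["frame"][:,:,::-1])
```

```text
4.425 [0.50719957 0.08159797 0.27976931] [-0.11056724 -0.3004178  -0.06738658  2.09800643 -0.06945069  0.87418591
  1.68400344] [-1.14290408  0.82589021  0.27878662]
shift mm [-15.9  -1.4  -3.2] turn [ 0.04  -0.134  0.005]
```

View pics/w1.png

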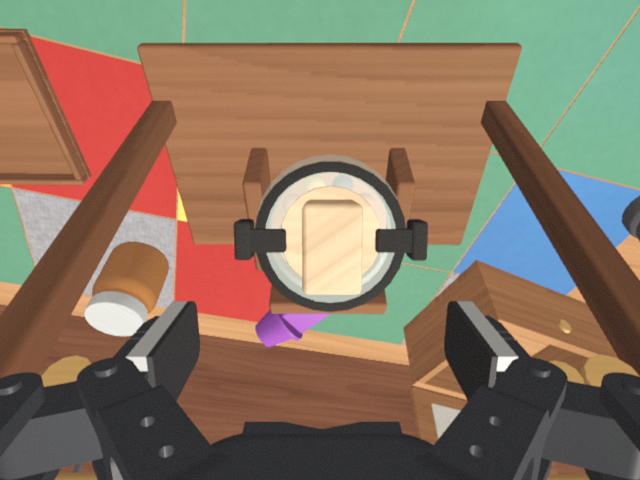

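View pics/s1.png

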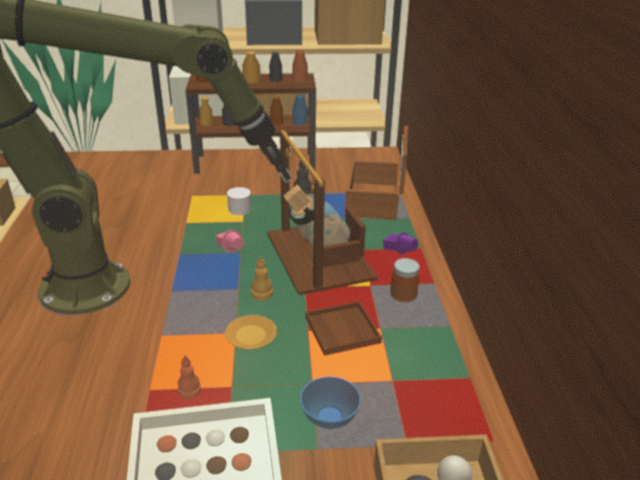

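```bash
cat >> h.py <<'E'
def wproj(P,w,p,Rm):
    M=np.array(w["mount"]); Pt=(np.atleast_2d(P)-p)@Rm
    Pc=(Pt-M[:3,3])@M[:3,:3]
    return np.c_[w["fx"]*Pc[:,0]/Pc[:,2]+w["cx"],w["fy"]*Pc[:,1]/Pc[:,2]+w["cy"]]
E
python3 - <<'E'
from h import *
s,p,Rm=st(); w=grab_frame("wrist"); im=w["frame"][:,:,::-1].copy()
B=lambda x,y,z:MID+x*XJ+y*YJ+(z-.068)*ZJ
im=cv2.resize(im[130:330,220:440],None,fx=3,fy=3,interpolation=cv2.INTER_CUBIC); im0=im.copy()
def d(P,col):
    u=wproj(P,w,p,Rm); print(np.round(u,1).tolist())
    for a in u: cv2.circle(im,tuple(int(v) for v in (a-[220,130])*3+1),3,col,-1)
d([B(.023*a,.015*b,.093) for a in(-1,1) for b in(-1,1)],(0,0,255))
d([B(.031*np.cos(t),.031*np.sin(t),.043) for t in np.arange(0,6.28,.5)],(0,255,0))
d([B(0,.027,.045),B(0,-.027,.045),B(0,.058,.051),B(0,-.058,.051)],(255,0,0))
d([O+RZ@[-.075,.155,.012],O+RZ@[-.075,-.155,.012]],(0,0,0))
cv2.imwrite("pics/w1z.png",np.vstack([im0[:,:],])); cv2.imwrite("pics/w1y.png",im)
E
```

```text
[[300.5, 202.8], [362.3, 202.6], [301.6, 294.7], [361.4, 294.6]]
[[330.2, 284.9], [354.1, 278.9], [372.4, 262.3], [380.6, 239.0], [376.5, 214.5], [360.8, 194.9], [337.4, 185.2], [312.1, 188.1], [291.5, 202.7], [280.6, 225.2], [282.0, 249.9], [295.0, 270.8], [316.3, 283.0]]
[[374.6, 236.0], [285.9, 236.2], [428.1, 237.2], [232.9, 237.8]]
[[523.7, 41.0], [134.8, 43.7]]
```

View pics/w1y.png

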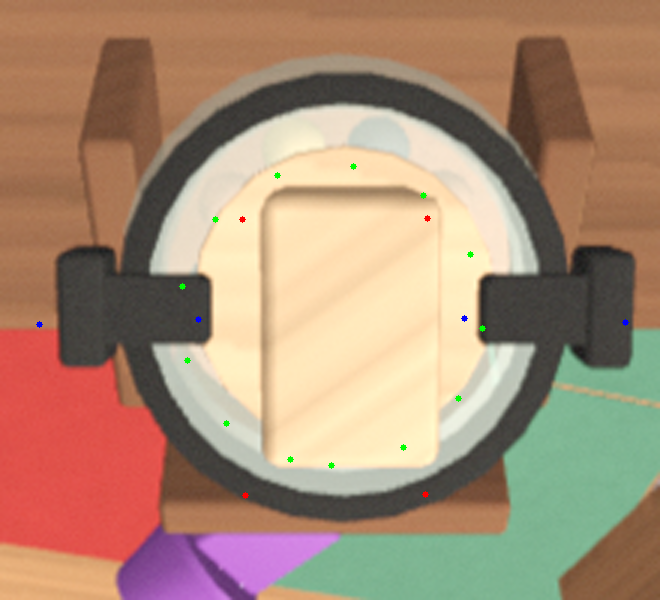

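Run:
```python
from h import *
s,p,Rm=st(); w=grab_frame("wrist")
c=lambda x,y:np.array([x,y])/3+[220,130]
# local (stopper) points & pixels, None=ignored coordinate
F=[((-.023,-.015,.093),c(262,188)),((-.023,.015,.093),c(438,188)),((.023,-.015,.093),c(262,467)),((.023,.015,.093),c(438,467)),
((0,-.058,.0515),c(57,308)),((0,.058,.0515),c(633,306)),((-.031,0,.043),(None,c(0,147)[1]))]
G=[((-.075,.155,.012),(520,44)),((-.075,-.155,.012),(139,44))]
def res(q,full=True):
    Z=R.from_euler('z',q[2]).as_matrix(); o=np.array([q[0],q[1],q[3]])
    X,Y,Zj=Z@[c35,0,s35],Z@[0,1,0],Z@[-s35,0,c35]; m=o+Z@[-.028,0,.193]
    e=[]
    for l,u in F:
        v=wproj(m+l[0]*X+l[1]*Y+(l[2]-.068)*Zj,w,p,Rm)[0]
        e+=[ (v[i]-u[i]) if u[i] is not None else 0 for i in(0,1)]
    for l,u in G: e+=list((wproj(o+Z@np.array(l),w,p,Rm)[0]-u)*(.5 if full else 0))
    return np.array(e)
for full,zz in((1,1),(0,1),(0,0),(1,0)):
    f=lambda q:res(np.r_[q[:3],q[3]*zz],full)
    r=least_squares(f,[.575,.103,.265,0],x_scale=.01); print(full,zz,np.round(r.x,4),np.round(r.fun,1))
```

```text
1 1 [ 0.5752  0.1048  0.2609 -0.0066] [-0.7  2.6  0.8  2.6 -0.1 -0.7 -0.4 -0.6  0.  -2.  -0.6 -1.4  0.   0.
  1.9 -2.2  1.1 -1.6]
0 1 [ 0.5737  0.1046  0.2645 -0.005 ] [-1.   2.2  1.1  1.9 -0.1 -0.2  0.1 -0.3 -0.5 -1.9  0.5 -1.8  0.  -0.6
  0.  -0.   0.  -0. ]
0 0 [0.5696 0.1033 0.2642 0.    ] [-2.   1.3  2.1  1.1 -1.1  1.9  1.1  1.8 -3.2 -1.6  3.1 -1.5  0.  -1.7
  0.  -0.  -0.  -0. ]
1 0 [0.5701 0.1032 0.2604 0.    ] [-1.9  2.   2.1  1.9 -1.3  2.4  0.8  2.5 -3.4 -1.3  2.6 -0.7  0.  -1.1
  4.3 -4.4 -1.5 -3.8]
```

```bash
sed -i 's/^PSI=.*/PSI=.264; O=np.array([.572,.1042,-.0025])/' h.py
python3 - <<'E'
from h import *
go(at(.12),RT); go(at(.084),RT)
E
```

```text
shift mm [  6.3  10.1 -50.8] turn [ 0.041 -0.127  0.01 ]
shift mm [ 26.2  15.5 -80.3] turn [ 0.041 -0.127  0.01 ]
```

send_rows --commands '[0,2,3,-15,0,0,0,0,1,3,-12,0.01,-0.03,0.002,0,1,2,-12,0.01,-0.03,0.002,0,1,2,-12,0.01,-0.034,0.003,0,1,0,0,0.01,-0.033,0.003,0,0,0,0,0,0,0]'

```text
t: 5.42
tool_pos: [0.5203, 0.0892, 0.2276]
ee_rot: [0.18, 0.581, 0.758, 0.236]
ft_force: [0.7, -0.7, -0.6]
gripper_width: 0.0852
```

Run:
```python
from h import *
s,p,Rm=st(); print(s["t"],p,s["joint_pos"],s["ft_force"]); go(at(.12),RT)
w=grab_frame("wrist"); cv2.imwrite("pics/w2.png",w["frame"][:,:,::-1])
for l in ["stopper","jar"]: print(look_for(w,l)[:1])
B=lambda x,y,z:MID+x*XJ+y*YJ+(z-.068)*ZJ
print(np.round(wproj([B(.023*a,.015*b,.093) for a in(-1,1) for b in(-1,1)],w,p,Rm),1).tolist(),np.round(wproj([B(0,-.058,.0515),B(0,.058,.0515)],w,p,Rm),1).tolist())
```

```text
5.425 [0.52026803 0.08918841 0.2276106 ] [-1.31790205e-03 -2.99831142e-01 -1.63215095e-01  2.24881685e+00
 -1.80508744e-01  5.93550317e-01  1.78060524e+00] [ 0.72563315 -0.67989308 -0.56625859]
shift mm [-4.1 -0.1  5.5] turn [ 0.001 -0.007  0.   ]
[{'xyz': [0.5339, 0.0937, 0.2073], 'conf': 0.84}]
[{'xyz': [0.5513, 0.0929, 0.1537], 'conf': 0.75}]
[[280.9, 256.1], [364.6, 255.9], [284.1, 369.2], [361.5, 369.0]] [[198.8, 275.8], [445.6, 275.2]]
```

View pics/w2.png

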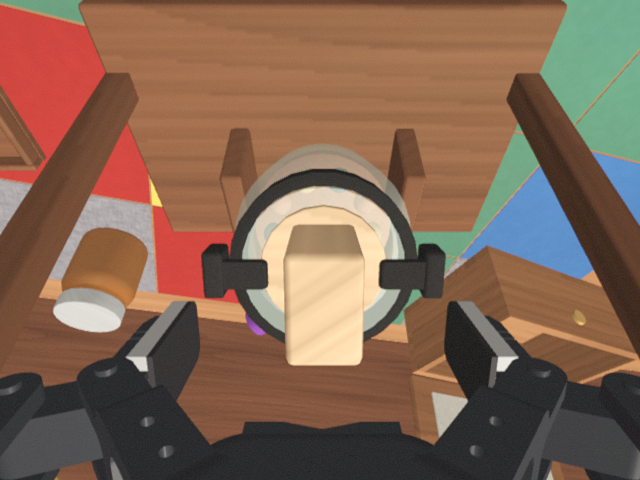

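Run:
```python
from h import *
go(at(.081)+.0007*YJ,RT)
```

```text
shift mm [ 16.6   5.7 -28.1] turn [ 0.001 -0.005 -0.001]
```

send_rows --commands '[0,3,1,-7,0,0,0,0,4,1.5,-7,0,0,0,0,4.5,1.5,-7,0,-0.003,0,0,4.5,1.5,-7,0,-0.002,0,0,0,0,0,0,0,0]'

```text
t: 6.2
tool_pos: [0.5366, 0.096, 0.1999]
ee_rot: [0.182, 0.579, 0.758, 0.238]
ft_force: [-1.3, -0.1, 0.3]
gripper_width: 0.0854
```

Run:
```python
from h import *
s,p,Rm=st(); print(s["t"],p,s["joint_pos"],s["ft_force"],s["wrist_torque"]); go(at(.081)+.0007*YJ,RT)
w=grab_frame("wrist"); cv2.imwrite("pics/w3.png",w["frame"][:,:,::-1])
w=grab_frame("side"); cv2.imwrite("pics/s3.png",cv2.resize(w["frame"][120:300,220:400,::-1],None,fx=3.3,fy=3.3,interpolation=cv2.INTER_CUBIC))
```

```text
6.2 [0.53655177 0.09598191 0.19991535] [-0.00637042 -0.22771827 -0.17541647  2.25700316 -0.17206311  0.50674879
  1.7718657 ] [-1.33028086 -0.09044379  0.27633509] [-0.19567294  0.5824512  -0.00241019]
shift mm [ 1.  -0.4  1.2] turn [ 0.    -0.002 -0.002]
```

View pics/w3.png

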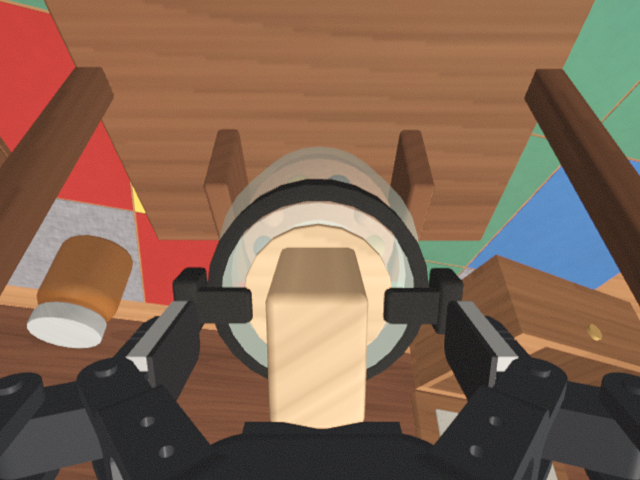

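View pics/s3.png

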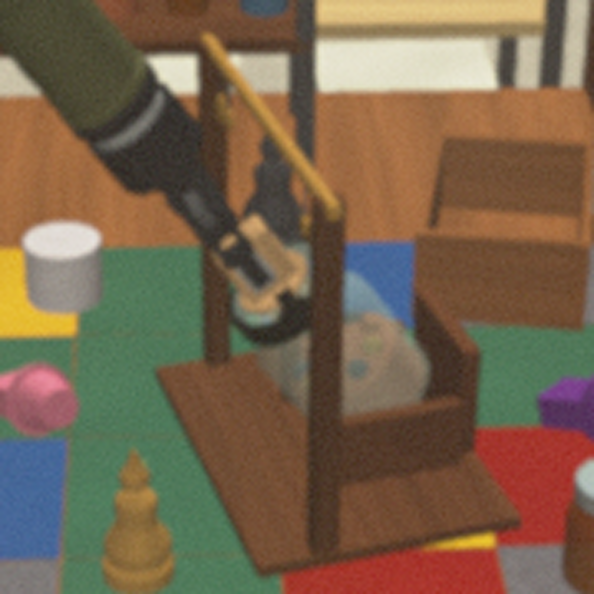

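Run:
```python
from h import *
s,p,Rm=st();w=grab_frame("wrist");print(w["cx"],w["cy"])
for z in(-.01,.003,.02): print(wproj([p+Rm@[0,-.0,z],p+Rm@[.015,-.0,z]],w,p,Rm))
```

```text
321.6705428719986 236.05008288030152
[[320.06758575 359.75817223]
 [369.63301479 359.68069802]]
[[320.1172408  338.02128539]
 [365.17323695 337.95634268]]
[[320.16998817 314.93071606]
 [360.43547606 314.87788341]]
```

send_rows --commands '[0,2,0.2,0.3,0,0,0,0,2,0.1,0.2,0,0,0,0.3,0,0,0,0,0,0,0.4,0,0,0,0,0,0,0.5,0,0,0,0,0,0,0.5,0,0,0,0,0,0]'

```text
t: 7.1
tool_pos: [0.5408, 0.0961, 0.2016]
ee_rot: [0.183, 0.579, 0.758, 0.239]
ft_force: [0.9, 0.3, -0.2]
gripper_width: 0.0425
```

Run:
```python
from h import *
s,p,Rm=st(); print(s["t"],p,s["joint_pos"],s["ft_force"],s["wrist_torque"],s["gripper_width"])
w=grab_frame("wrist"); cv2.imwrite("pics/w4.png",w["frame"][:,:,::-1])
w=grab_frame("side"); cv2.imwrite("pics/s4.png",cv2.resize(w["frame"][160:240,250:350,::-1],None,fx=7,fy=7,interpolation=cv2.INTER_CUBIC))
```

```text
7.1 [0.54078942 0.09613239 0.20158553] [-0.00539564 -0.22012028 -0.17542192  2.2483093  -0.17009804  0.50602188
  1.771252  ] [ 0.93334974  0.25844401 -0.17346524] [-0.14938094  0.59066952  0.0180449 ] 0.04253574295433533
```

View pics/w4.png

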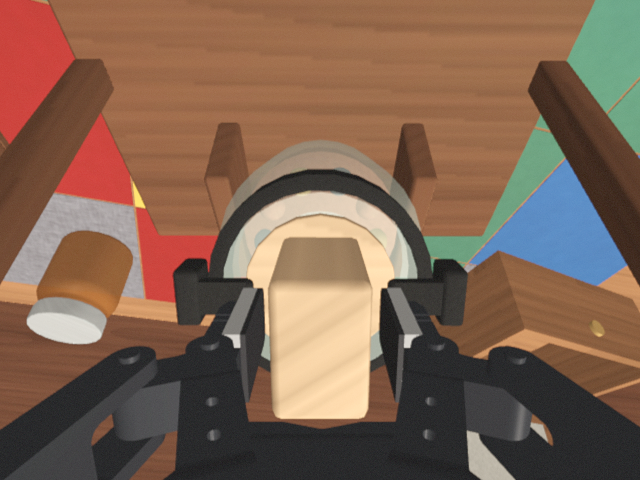

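View pics/s4.png

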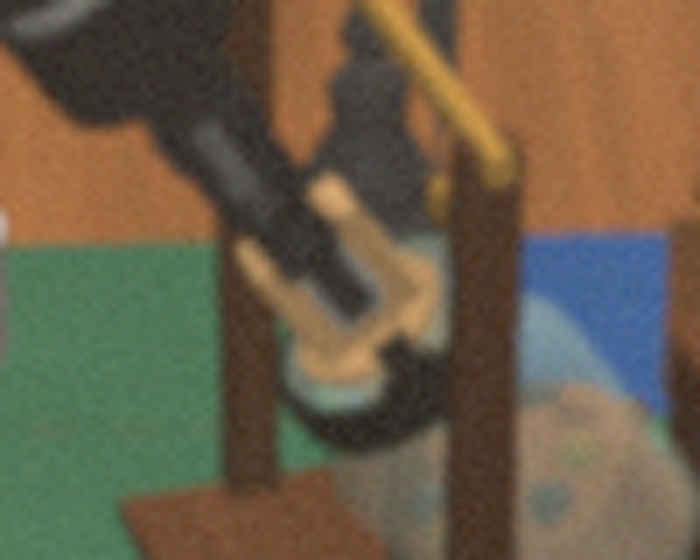

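Run:
```python
from h import *
s,p,Rm=st(); w=grab_frame("side"); fx=7
im=cv2.resize(w["frame"][160:240,250:350,::-1],None,fx=fx,fy=fx,interpolation=cv2.INTER_CUBIC)
def pt(P,col):
    for a in proj("side",P): cv2.circle(im,tuple(int(v) for v in (a-[250,160])*fx+3),3,col,-1)
B=lambda x,y,z:MID+x*XJ+y*YJ+(z-.068)*ZJ
pt([B(.023*a,.015*b,z) for a in(-1,1) for b in(-1,1) for z in(.093,.043)],(0,0,255))
pt([B(.031*np.cos(t),.031*np.sin(t),.043) for t in np.arange(0,6.28,.3)],(0,255,0))
pt([B(.048*np.cos(t),.048*np.sin(t),.042) for t in np.arange(0,6.28,.3)],(255,255,0))
pt([p+Rm@np.array([-.0213,y,z]) for y in(-.011,.011) for z in(.022,.012)],(255,0,0))
pt([p+Rm@np.array([-.0353,y,z]) for y in(-.011,.011) for z in(.022,.012)],(255,0,255))
cv2.imwrite("pics/s4b.png",im)
```

```text
(no output)
```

View pics/s4b.png

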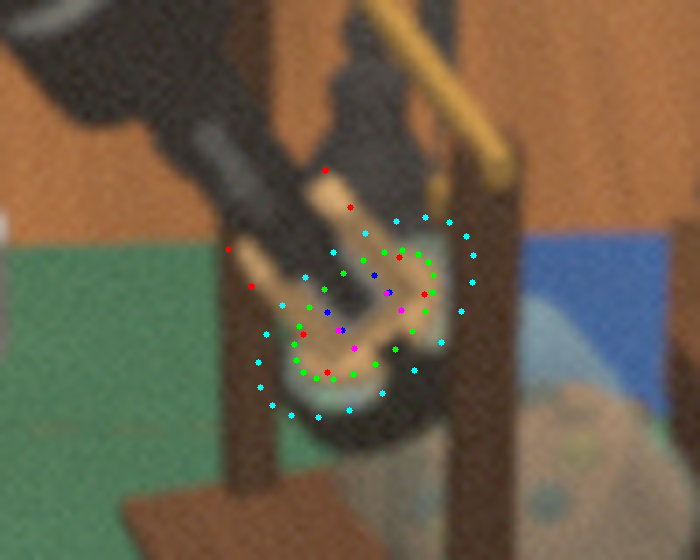

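send_rows --commands '[0.5,1.2,0,-1.7,0,0,0,0.6,0,0,0,0,0,0,0.7,0,0,0,0,0,0,0.8,0,0,0,0,0,0,0.9,0,0,0,0,0,0,0.9,0,0,0,0,0,0]'

```text
t: 8.0
tool_pos: [0.542, 0.0961, 0.1999]
ee_rot: [0.183, 0.579, 0.758, 0.239]
ft_force: [-2.0, 0.6, 1.0]
gripper_width: 0.0292
```

```bash
cat >> h.py <<'E'
def rep():
    s,p,Rm=st(); J=np.c_[XJ,YJ,ZJ]
    rv=R.from_matrix(Rm@RT.T).as_rotvec()
    print("t",round(s["t"],2),"pJ mm",np.round((p-MID)@J*1e3+[0,0,68],1),"rotJ deg",np.round(np.degrees(rv@J),1),"FJ",np.round(s["ft_force"]@J,1),"TJ",np.round(s["wrist_torque"]@J,2),"w",round(s["gripper_width"],4),"q",np.round(s["joint_pos"],2))
E
python3 - <<'E'
from h import *
rep(); print(np.round(np.c_[XJ,YJ,ZJ],3))
E
```

```text
t 8.0 pJ mm [ 2.9 -0.  77.5] rotJ deg [0.  0.  0.1] FJ [-0.9  1.1  1.8] TJ [-0.1   0.75 -0.  ] w 0.0292 q [-0.01 -0.22 -0.18  2.25 -0.17  0.5   1.77]
[[ 0.791 -0.261 -0.554]
 [ 0.214  0.965 -0.15 ]
 [ 0.574  0.     0.819]]
```

send_rows --commands '[0.9,0,-0.6,0.3,0.01,0.0027,0.0073,0.9,0,-0.6,0.3,0.01,0.0027,0.0073,0.9,0,-0.6,0.3,0.01,0.0027,0.0073,0.9,0,-0.6,0.3,0.01,0.0027,0.0073,0.9,0,-0.6,0.3,0.01,0.0027,0.0073,0.9,0,-0.6,0.3,0.01,0.0027,0.0073]'

```text
t: 8.75
tool_pos: [0.5417, 0.093, 0.2015]
ee_rot: [0.153, 0.569, 0.765, 0.261]
ft_force: [-3.0, 3.1, 1.3]
gripper_width: 0.0294
```

Run:
```python
from h import *
rep()
```

```text
t 8.75 pJ mm [ 2.9 -3.  79.4] rotJ deg [4.5 0.  0.1] FJ [-1.   3.8  2.3] TJ [0.22 0.92 0.06] w 0.0294 q [-0.06 -0.21 -0.05  2.24 -0.34  0.54  1.99]
```

send_rows --commands '[0.9,0,-0.5,0.3,0.01,0.0027,0.0073,0.9,0,-0.5,0.3,0.01,0.0027,0.0073,0.9,0,-0.6,0.3,0.01,0.0027,0.0073,0.9,0,-0.6,0.3,0.01,0.0027,0.0073]'

```text
t: 9.25
tool_pos: [0.5416, 0.0907, 0.2025]
ee_rot: [0.134, 0.562, 0.768, 0.275]
ft_force: [-3.3, 4.0, -0.5]
gripper_width: 0.0295
```

Run:
```python
from h import *
rep(); 
for n in("wrist","side"):
    w=grab_frame(n); im=w["frame"][:,:,::-1] if n=="wrist" else cv2.resize(w["frame"][160:240,250:350,::-1],None,fx=7,fy=7,interpolation=cv2.INTER_CUBIC)
    cv2.imwrite(f"pics/{n}5.png",im)
```

```text
t 9.25 pJ mm [ 2.9 -5.1 80.7] rotJ deg [7.4 0.1 0.1] FJ [-2.   4.8  0.8] TJ [0.25 1.04 0.07] w 0.0295 q [-0.09 -0.2   0.02  2.23 -0.45  0.57  2.12]
```

View pics/wrist5.png

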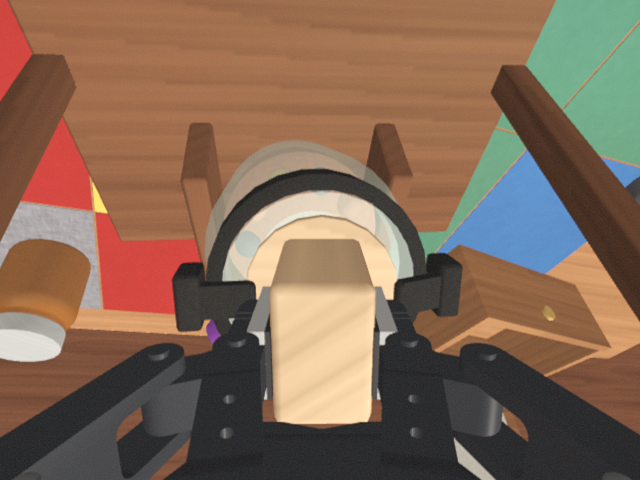

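View pics/side5.png

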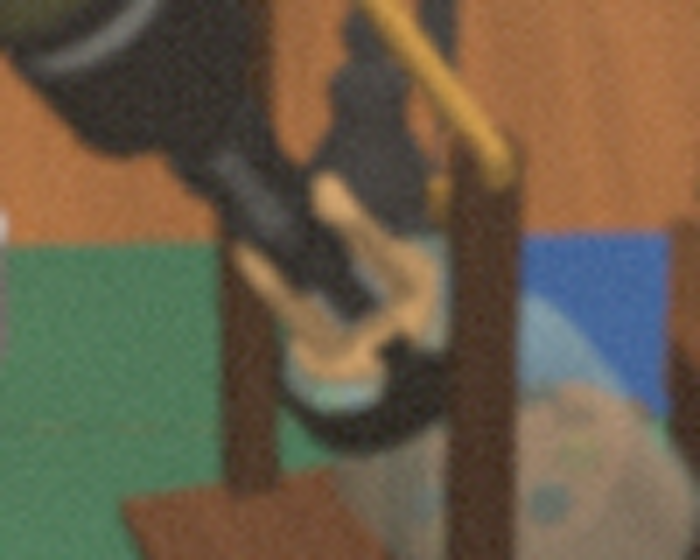

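send_rows --commands '[0.9,0,-0.6,0.25,0.01,0.0027,0.0073,0.9,0,-0.6,0.25,0.01,0.0027,0.0073,0.9,0,-0.6,0.25,0.01,0.0027,0.0073,0.9,0,-0.6,0.25,0.01,0.0027,0.0073,0.9,0,-0.6,0.25,0.01,0.0027,0.0073]'

```text
t: 9.98
tool_pos: [0.5425, 0.0865, 0.2045]
ee_rot: [0.11, 0.554, 0.772, 0.293]
ft_force: [-1.0, -2.1, 0.0]
gripper_width: 0.0294
```

Run:
```python
from h import *
rep(); 
for n in("wrist",):
    w=grab_frame(n); im=w["frame"][:,:,::-1]
    cv2.imwrite(f"pics/{n}6.png",cv2.resize(im[200:400,150:500],None,fx=2.2,fy=2.2))
```

```text
t 9.97 pJ mm [ 3.9 -9.4 82.3] rotJ deg [10.9 -0.1  0.1] FJ [-1.2 -1.8  0.9] TJ [-0.55  0.93  0.19] w 0.0294 q [-0.1  -0.18  0.09  2.22 -0.56  0.62  2.27]
```

View pics/wrist6.png

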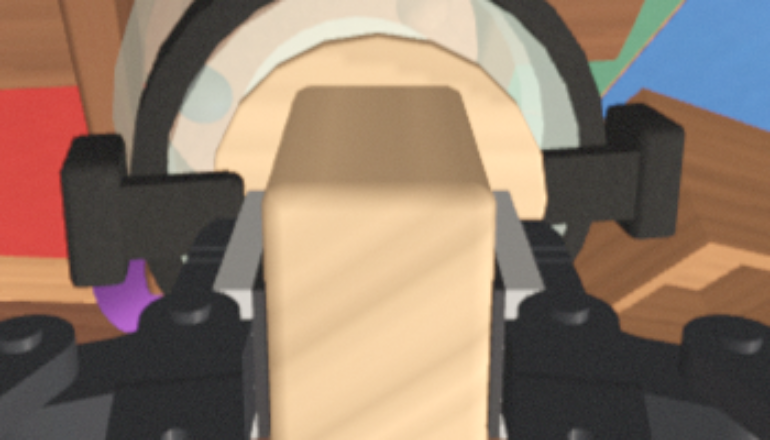

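send_rows --commands '[0.9,-0.4,0.5,0.4,-0.01,-0.0027,-0.0073,0.9,-0.4,0.5,0.4,-0.01,-0.0027,-0.0073,0.9,-0.4,0.5,0.4,-0.01,-0.0027,-0.0073,0.9,-0.4,0.5,0.4,-0.01,-0.0027,-0.0073,0.9,-0.4,0.5,0.4,-0.01,-0.0027,-0.0073,0.9,-0.4,0.5,0.4,-0.01,-0.0027,-0.0073,0.9,-0.4,0.5,0.4,-0.01,-0.0027,-0.0073,0.9,-0.4,0.5,0.4,-0.01,-0.0027,-0.0073]'

```text
t: 11.02
tool_pos: [0.5391, 0.091, 0.2066]
ee_rot: [0.15, 0.568, 0.765, 0.264]
ft_force: [9.6, -2.0, -10.6]
gripper_width: 0.0292
```

Run:
```python
from h import *
rep(); 
for n in("wrist",):
    w=grab_frame(n); im=w["frame"][:,:,::-1]
    cv2.imwrite(f"pics/{n}7.png",cv2.resize(im[200:400,150:500],None,fx=2.2,fy=2.2))
```

```text
t 11.03 pJ mm [ 3.3 -4.2 85.3] rotJ deg [ 5.  -0.   0.1] FJ [  1.1  -4.5 -13.6] TJ [-1.02  0.22  0.11] w 0.0292 q [-0.06 -0.22 -0.04  2.24 -0.36  0.55  2.01]
```

View pics/wrist7.png

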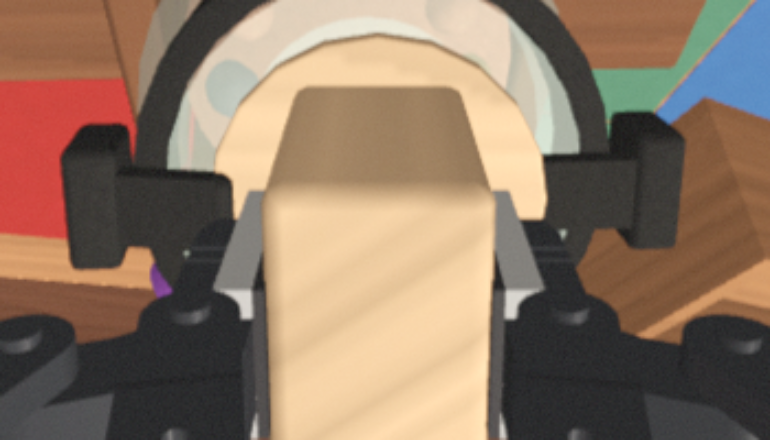

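send_rows --commands '[0.9,-0.2,0.5,0.1,-0.01,-0.0027,-0.0073,0.9,-0.2,0.5,0.1,-0.01,-0.0027,-0.0073,0.9,-0.2,0.5,0.1,-0.01,-0.0027,-0.0073,0.9,-0.2,0.5,0.1,-0.01,-0.0027,-0.0073,0.9,-0.3,0.5,0.2,-0.01,-0.0027,-0.0073]'

```text
t: 11.7
tool_pos: [0.5374, 0.094, 0.2075]
ee_rot: [0.173, 0.576, 0.76, 0.246]
ft_force: [4.1, -2.2, -4.2]
gripper_width: 0.0293
```

Run:
```python
from h import *
rep(); 
for n in("wrist",):
    w=grab_frame(n); im=w["frame"][:,:,::-1]
    cv2.imwrite(f"pics/{n}8.png",cv2.resize(im[200:400,150:500],None,fx=2.2,fy=2.2))
```

```text
t 11.7 pJ mm [ 3.2 -0.8 86.6] rotJ deg [1.5 0.  0.1] FJ [ 0.4 -3.2 -5.3] TJ [-0.02  0.68  0.05] w 0.0293 q [-0.02 -0.23 -0.14  2.25 -0.23  0.53  1.84]
```

View pics/wrist8.png

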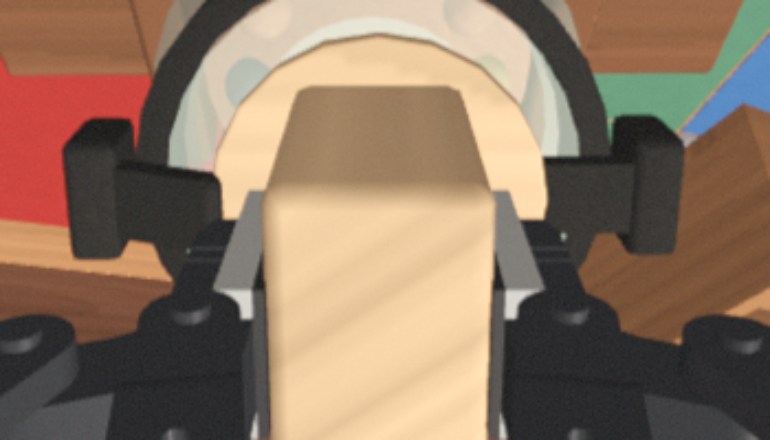

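send_rows --commands '[0.9,-0.3,0.5,0.25,-0.01,-0.0027,-0.0073,0.9,-0.3,0.5,0.25,-0.01,-0.0027,-0.0073,0.9,-0.3,0.5,0.25,-0.01,-0.0027,-0.0073,0.9,-0.3,0.5,0.25,-0.01,-0.0027,-0.0073,0.9,-0.3,0.5,0.25,-0.01,-0.0027,-0.0073,0.9,-0.3,0.5,0.25,-0.01,-0.0027,-0.0073]'

```text
t: 12.5
tool_pos: [0.536, 0.0971, 0.2101]
ee_rot: [0.202, 0.585, 0.753, 0.224]
ft_force: [-4.5, 1.9, 1.0]
gripper_width: 0.0293
```

Run:
```python
from h import *
rep(); 
for n in("wrist",):
    w=grab_frame(n); im=w["frame"][:,:,::-1]
    cv2.imwrite(f"pics/{n}9.png",cv2.resize(im[200:400,150:500],None,fx=2.2,fy=2.2))
```

```text
t 12.5 pJ mm [ 4.2  2.5 88.9] rotJ deg [-2.9 -0.   0.1] FJ [-2.5  3.   3.1] TJ [ 0.66  1.15 -0.02] w 0.0293 q [ 0.04 -0.25 -0.26  2.25 -0.06  0.52  1.63]
```

View pics/wrist9.png

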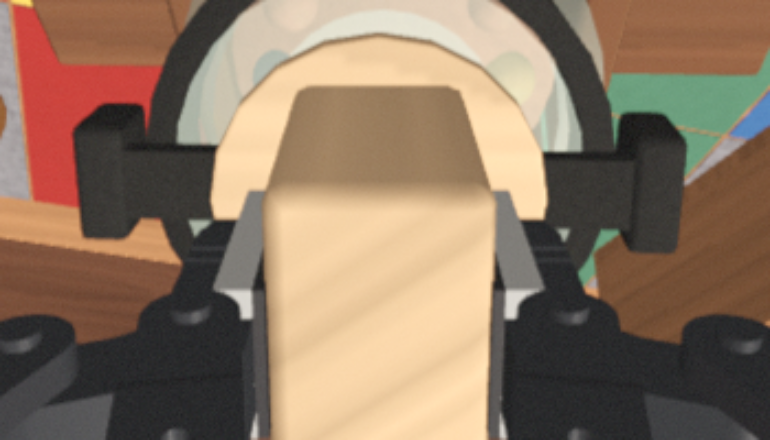

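send_rows --commands '[0.9,-0.9,-0.3,1.6,0,0,0,0.9,-1,-0.6,2.3,0.004,0.006,0.004,0.9,-1,-0.6,2.4,0.004,0.007,0.004,0.9,-0.9,-0.6,2.4,0.004,0.008,0.004,0.9,-0.9,-0.6,2.4,0.004,0.008,0.004,0.9,-0.9,-0.6,2.4,0.004,0.008,0.004,0.9,-0.9,-0.6,2.4,0.004,0.008,0.004,0.9,-0.9,-0.6,2.4,0.004,0.008,0.004]'

```text
t: 13.55
tool_pos: [0.5285, 0.0923, 0.2279]
ee_rot: [0.17, 0.583, 0.763, 0.222]
ft_force: [0.5, 0.4, -1.5]
gripper_width: 0.0294
```

Run:
```python
from h import *
rep(); 
for n in("wrist","side"):
    w=grab_frame(n); im=w["frame"][:,:,::-1] if n=="wrist" else cv2.resize(w["frame"][160:240,250:350,::-1],None,fx=7,fy=7,interpolation=cv2.INTER_CUBIC)
    cv2.imwrite(f"pics/{n}10.png",im)
```

```text
t 13.55 pJ mm [ 7.500e+00 -1.000e-01  1.085e+02] rotJ deg [0.  2.5 0.1] FJ [-0.4  0.2 -1.6] TJ [0.03 0.8  0.03] w 0.0294 q [ 0.01 -0.26 -0.18  2.2  -0.15  0.63  1.76]
```

View pics/wrist10.png

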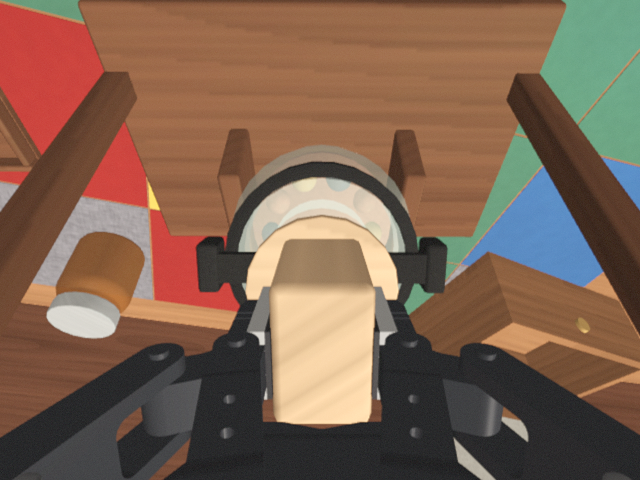

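View pics/side10.png

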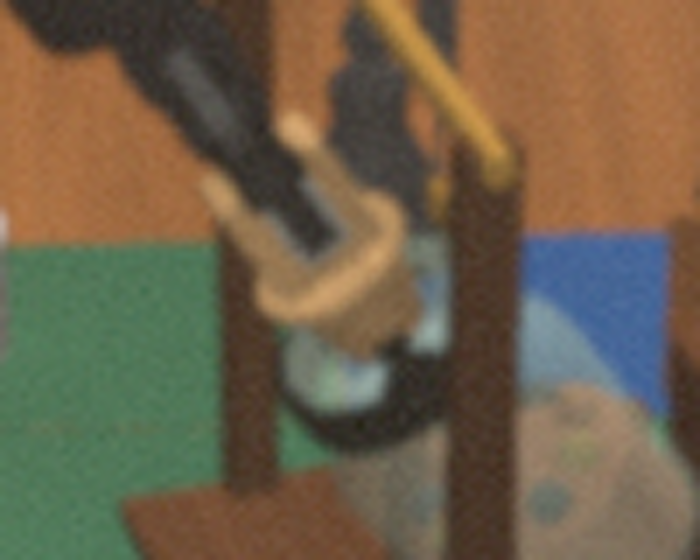

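send_rows --commands '[0.9,-2.2,-0.6,4.5,-0.0023,0.0085,0,0.9,-2.2,-0.6,4.5,-0.0023,0.0085,0,0.9,-2.2,-0.6,4.5,-0.0023,0.0085,0,0.9,-2.2,-0.6,4.5,-0.0023,0.0085,0,0.9,-2.2,-0.6,4.5,-0.0023,0.0085,0,0.9,-2.2,-0.6,4.5,-0.0023,0.0085,0,0.9,-2.2,-0.6,4.5,-0.0023,0.0085,0,0.9,-2.2,-0.6,4.5,-0.0023,0.0085,0,0.9,-2.2,-0.6,4.5,-0.0023,0.0085,0,0.9,-2.2,-0.6,4.5,-0.0023,0.0085,0]'

```text
t: 14.9
tool_pos: [0.5064, 0.0863, 0.2731]
ee_rot: [0.144, 0.59, 0.772, 0.188]
ft_force: [0.7, -0.1, -2.2]
gripper_width: 0.0293
```

Run:
```python
from h import *
rep(); print(st()[1])
for n in("side",):
    w=grab_frame(n); im=w["frame"][:,:,::-1] if n=="wrist" else cv2.resize(w["frame"][120:240,230:380,::-1],None,fx=5,fy=5,interpolation=cv2.INTER_CUBIC)
    cv2.imwrite(f"pics/{n}11.png",im)
```

```text
t 14.9 pJ mm [ 14.6  -0.2 158.6] rotJ deg [-0.   7.6  0.1] FJ [-0.7 -0.3 -2.2] TJ [-0.    0.66 -0.02] w 0.0293 q [ 0.   -0.3  -0.17  2.11 -0.12  0.85  1.73]
[0.50638836 0.08627812 0.27307883]
```

View pics/side11.png

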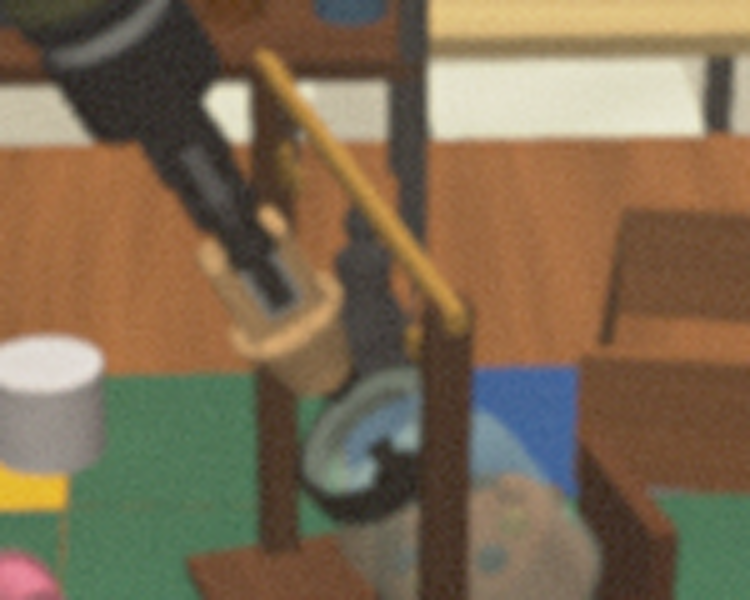

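send_rows --commands '[0.9,0,0,0,-0.0156,0.058,0,0.9,-4,-1.4,1,-0.0156,0.058,0,0.9,-5,-1.4,1,-0.0156,0.058,0,0.9,-6,-1.4,1,-0.0156,0.058,0,0.9,-6,-1.4,1,-0.0156,0.058,0,0.9,-6,-1.4,1,-0.0156,0.058,0,0.9,-6,-2,1,-0.0156,0.058,0,0.9,-6,-2,1,-0.0156,0.058,0]'

```text
t: 15.95
tool_pos: [0.4678, 0.0753, 0.28]
ee_rot: [-0.001, 0.607, 0.795, -0.001]
ft_force: [0.2, -0.5, -0.7]
gripper_width: 0.0296
```

Run:
```python
from h import *
s,p,Rm=st(); print(s["t"],p,s["joint_pos"],s["ft_force"]);print(Rm, "turn to upright",R.align_vectors([[0,0,-1]],[Rm[:,2]])[0].as_rotvec())
for n in("side",):
    w=grab_frame(n); im=w["frame"][:,:,::-1] if n=="wrist" else cv2.resize(w["frame"][80:260,200:400,::-1],None,fx=3.3,fy=3.3,interpolation=cv2.INTER_CUBIC)
    cv2.imwrite(f"pics/{n}12.png",im)
```

```text
15.95 [0.46777575 0.07532771 0.27998541] [ 0.00439351 -0.05697501 -0.21042393  1.82020705 -0.01218058  1.37977627
  1.6331756 ] [ 0.24156012 -0.47615838 -0.66901386]
[[-2.62617109e-01  9.64896589e-01 -2.61294248e-03]
 [ 9.64900101e-01  2.62616767e-01 -4.79206752e-04]
 [ 2.23817547e-04 -2.64707635e-03 -9.99996471e-01]] turn to upright [ 0.00047921 -0.00261295  0.        ]
```

View pics/side12.png

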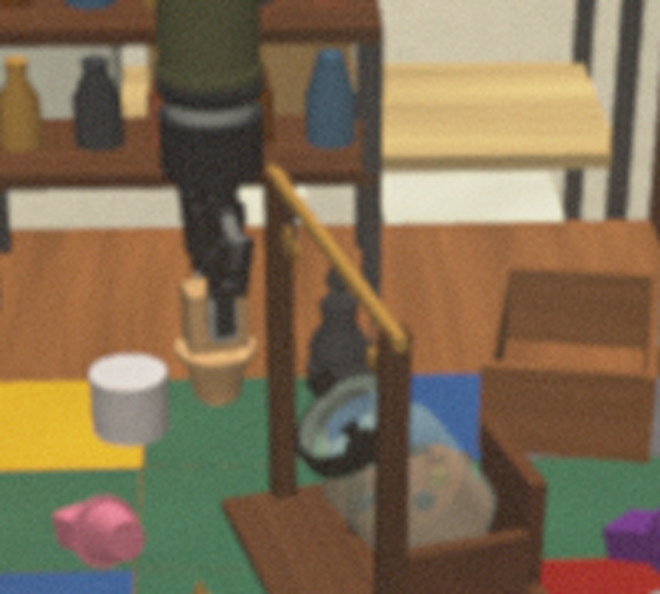

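send_rows --commands '[0.9,0,-20,0,0,0,-0.05,0.9,2,-40,0,0,0,-0.1,0.9,6,-45,0,0,0,-0.1,0.9,6,-45,0,0,0,-0.1,0.9,8,-45,0,0,0,-0.1,0.9,15,-40,0,0,0,-0.1,0.9,35,-20,-10,0,0,-0.05,0.9,40,-12,-20,0,0,0,0.9,40,-8,-30,0,0,0,0.9,20,-2,-30,0,0,0,0.9,0,0,-20,0,0,0,0.9,0,0,0,0,0,0]'

```text
t: 17.5
tool_pos: [0.6372, -0.2025, 0.1678]
ee_rot: [-0.002, 0.815, 0.579, -0.002]
ft_force: [-0.0, -0.1, -1.5]
gripper_width: 0.0295
```

Run:
```python
from h import *
s,p,Rm=st(); print(s["t"],p,s["joint_pos"],s["ft_force"]);print("turn to upright",R.align_vectors([[0,0,-1]],[Rm[:,2]])[0].as_rotvec(), np.round((np.array([.6396,-.2023,.09])-p)*1e3,1))
for n in("side","top","wrist"):
    w=grab_frame(n); im=w["frame"][:,:,::-1]
    if n!="wrist": 
        a,b=(180,260) if n=="side" else (170,330)
        im=cv2.resize(im[a:a+180,b:b+150],None,fx=3.3,fy=3.3,interpolation=cv2.INTER_CUBIC)
        print(n,[(np.round(d["xyz"],3),d["conf"]) for d in look_for(w,"tray")][:2])
    cv2.imwrite(f"pics/{n}13.png",im)
```

```text
17.5 [ 0.63723829 -0.20254112  0.16784725] [ 0.23457264  0.41048633  0.0435179   1.50431915 -0.01793655  1.2329468
  1.51527515] [-0.03431963 -0.10335078 -1.46302159]
turn to upright [-0.00113952 -0.00566522  0.        ] [  2.4   0.2 -77.8]
side [(array([ 0.636, -0.206,  0.003]), 0.96)]
top []
```

View pics/side13.png

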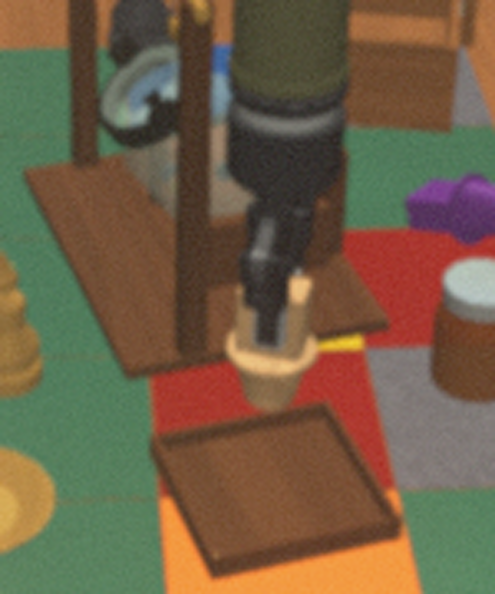

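View pics/wrist13.png

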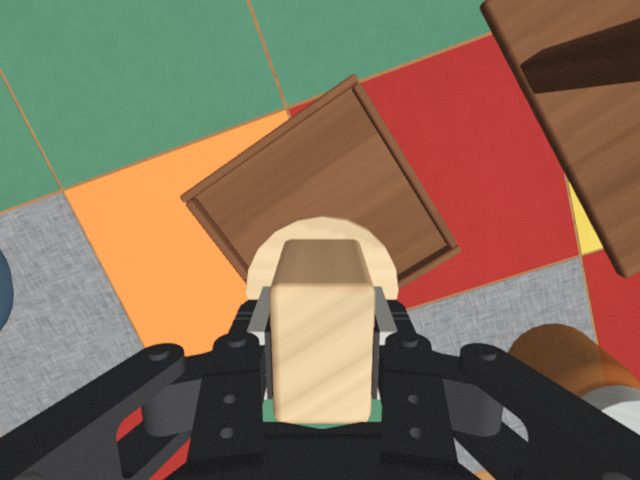

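send_rows --commands '[0.9,1,0,-10,-0.001,-0.005,0,0.9,1,0,-12,0,0,0,0.9,0,0,-12,0,0,0,0.9,0,0,-12,0,0,0,0.9,0,0,-10,0,0,0,0.9,0,0,-6,0,0,0,0.9,0,0,-2,0,0,0,0.9,0,0,0,0,0,0]'

```text
t: 18.75
tool_pos: [0.6417, -0.2017, 0.1059]
ee_rot: [0.001, 0.815, 0.58, 0.001]
ft_force: [-1.0, 0.6, -1.0]
gripper_width: 0.0291
```

Run:
```python
from h import *
s,p,Rm=st(); print(s["t"],p,s["ft_force"],s["wrist_torque"])
w=grab_frame("side"); im=cv2.resize(w["frame"][240:370,280:400,::-1],None,fx=4.5,fy=4.5,interpolation=cv2.INTER_CUBIC)
cv2.imwrite("pics/s14.png",im)
```

```text
18.75 [ 0.64168952 -0.2017448   0.10594381] [-0.95844823  0.58102742 -1.0392962 ] [-0.02978169  0.02715474  0.00179315]
```

View pics/s14.png

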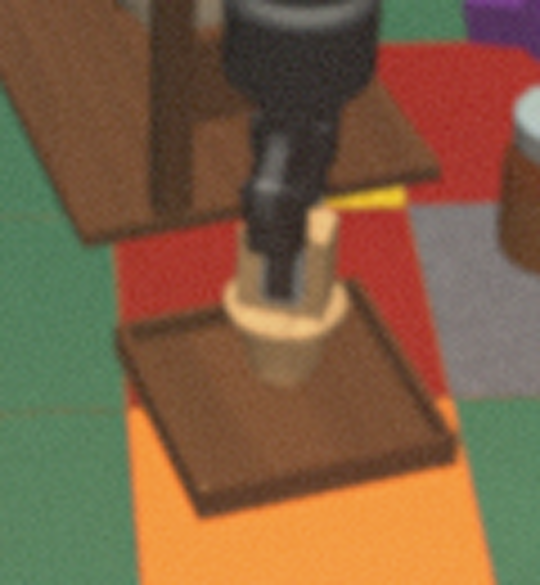

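send_rows --commands '[0.9,0,0,-1,0,0,0,0.9,0,0,-1,0,0,0,0.9,0,0,-1,0,0,0,0.9,0,0,-1,0,0,0,0.9,0,0,-1,0,0,0,0.9,0,0,-1,0,0,0,0.9,0,0,-1,0,0,0,0.9,0,0,-1,0,0,0]'

```text
t: 19.8
tool_pos: [0.6415, -0.2017, 0.0977]
ee_rot: [0.001, 0.815, 0.58, 0.001]
ft_force: [0.3, -0.3, -2.0]
gripper_width: 0.0293
```

send_rows --commands '[0.9,0,0,-1,0,0,0,0.9,0,0,-1,0,0,0]'

```text
t: 20.05
tool_pos: [0.6415, -0.2017, 0.0957]
ee_rot: [0.001, 0.815, 0.58, 0.001]
ft_force: [0.1, -0.5, -1.5]
gripper_width: 0.0292
```

send_rows --commands '[0.9,0,0,-1,0,0,0,0.9,0,0,-1,0,0,0]'

```text
t: 20.3
tool_pos: [0.6415, -0.2017, 0.0937]
ee_rot: [0.001, 0.815, 0.58, 0.001]
ft_force: [0.0, -0.5, -1.6]
gripper_width: 0.0293
```

send_rows --commands '[0.9,0,0,-0.5,0,0,0,0.9,0,0,-0.5,0,0,0]'

```text
t: 20.55
tool_pos: [0.6415, -0.2017, 0.0927]
ee_rot: [0.001, 0.815, 0.58, 0.001]
ft_force: [-0.3, -0.4, -1.9]
gripper_width: 0.0292
```

send_rows --commands '[0.9,0,0,-0.5,0,0,0,0.9,0,0,-0.5,0,0,0]'

```text
t: 20.8
tool_pos: [0.6415, -0.2017, 0.0917]
ee_rot: [0.001, 0.815, 0.58, 0.001]
ft_force: [1.2, -0.6, -1.9]
gripper_width: 0.0295
```

Run:
```python
from h import *
s,p,Rm=st(); print(s["t"],p,s["ft_force"],s["wrist_torque"])
w=grab_frame("side"); im=cv2.resize(w["frame"][240:370,280:400,::-1],None,fx=4.5,fy=4.5,interpolation=cv2.INTER_CUBIC)
cv2.imwrite("pics/s15.png",im)
```

```text
20.8 [ 0.64153122 -0.20171939  0.09174335] [ 1.17100375 -0.5664984  -1.93107652] [ 0.02286802 -0.02477877  0.04766571]
```

View pics/s15.png

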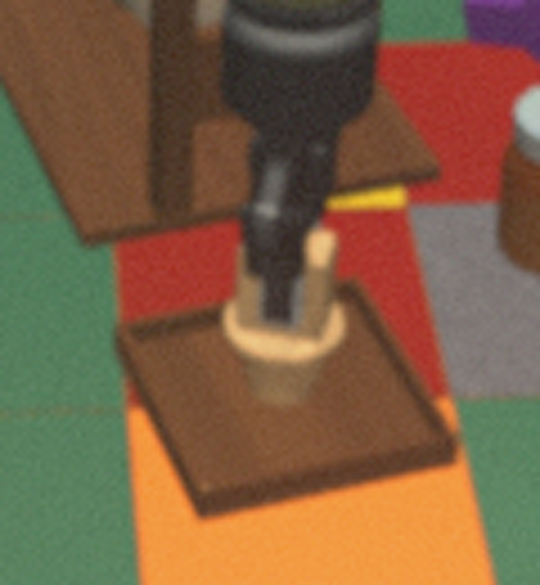

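send_rows --commands '[0.9,0,0,-0.5,0,0,0,0.9,0,0,-0.5,0,0,0,0.9,0,0,-0.5,0,0,0]'

```text
t: 21.22
tool_pos: [0.6415, -0.2017, 0.0902]
ee_rot: [0.001, 0.815, 0.58, 0.001]
ft_force: [-0.4, 1.2, -1.2]
gripper_width: 0.0291
```

send_rows --commands '[0.9,0,0,-0.5,0,0,0,0.9,0,0,-0.5,0,0,0]'

```text
t: 21.48
tool_pos: [0.6415, -0.2016, 0.0892]
ee_rot: [0.001, 0.815, 0.58, 0.001]
ft_force: [-0.8, 0.0, -1.7]
gripper_width: 0.0292
```

send_rows --commands '[0.9,0,0,-0.5,0,0,0,0.9,0,0,-0.5,0,0,0]'

```text
t: 21.72
tool_pos: [0.6415, -0.2017, 0.0882]
ee_rot: [0.001, 0.815, 0.58, 0.001]
ft_force: [-0.3, 0.3, -1.5]
gripper_width: 0.0291
```

send_rows --commands '[0.9,0,0,-0.5,0,0,0,0.9,0,0,-0.5,0,0,0]'

```text
t: 21.98
tool_pos: [0.6415, -0.2017, 0.0872]
ee_rot: [0.001, 0.815, 0.58, 0.001]
ft_force: [-0.3, -0.1, -1.9]
gripper_width: 0.0294
```

send_rows --commands '[0.9,0,0,-0.5,0,0,0,0.9,0,0,-0.5,0,0,0]'

```text
t: 22.22
tool_pos: [0.6415, -0.2017, 0.0862]
ee_rot: [0.001, 0.815, 0.58, 0.001]
ft_force: [0.8, 0.0, -2.2]
gripper_width: 0.0296
```

send_rows --commands '[0.9,0,0,-0.5,0,0,0,0.9,0,0,-0.5,0,0,0]'

```text
t: 22.48
tool_pos: [0.6416, -0.2016, 0.0852]
ee_rot: [0.001, 0.815, 0.58, 0.001]
ft_force: [-0.3, 0.9, -1.3]
gripper_width: 0.0294
```

Run:
```python
from h import *
s,p,Rm=st()
w=grab_frame("side"); f=8
im=cv2.resize(w["frame"][285:345,305:385,::-1],None,fx=f,fy=f,interpolation=cv2.INTER_CUBIC)
c=np.array([p[0],p[1],0])+Rm@[0,.004,0]*np.array([1,1,0])
for r,z,col in((.0165,.006,(255,0,0)),(.031,.044,(0,255,0))):
  for t in np.arange(0,6.28,.3):
    a=proj("side",[c+[r*np.cos(t),r*np.sin(t),z]])[0]; cv2.circle(im,tuple(int(v) for v in (a-[305,285])*f+4),3,col,-1)
cv2.imwrite("pics/s16.png",im)
```

```text
(no output)
```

View pics/s16.png

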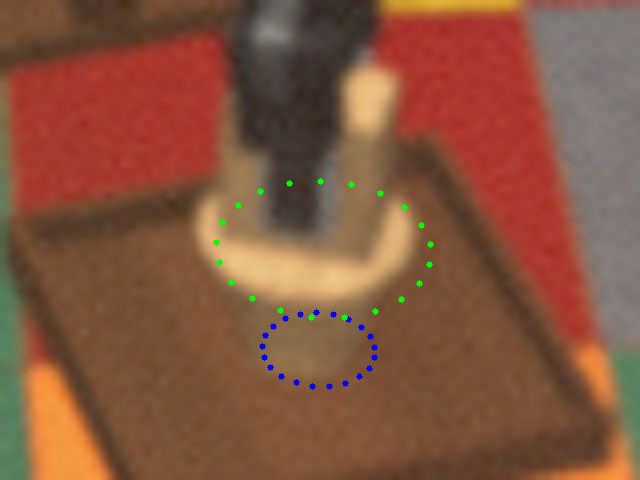

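send_rows --commands '[0.9,0,0,-0.5,0,0,0,0.9,0,0,-0.5,0,0,0]'

```text
t: 22.78
tool_pos: [0.6415, -0.2017, 0.0842]
ee_rot: [0.001, 0.815, 0.58, 0.001]
ft_force: [-0.5, 0.6, -1.8]
gripper_width: 0.0295
```

send_rows --commands '[0.9,0,0,-0.5,0,0,0,0.9,0,0,-0.4,0,0,0]'

```text
t: 23.02
tool_pos: [0.6415, -0.2017, 0.0833]
ee_rot: [0.001, 0.815, 0.58, 0.001]
ft_force: [1.1, 0.8, -1.2]
gripper_width: 0.0292
```

send_rows --commands '[0.9,0,0,-0.4,0,0,0,0.9,0,0,-0.4,0,0,0]'

```text
t: 23.28
tool_pos: [0.6416, -0.2017, 0.0832]
ee_rot: [0.001, 0.815, 0.58, 0.001]
ft_force: [-1.4, 0.6, 4.2]
gripper_width: 0.0288
```

send_rows --commands '[0.9,0,0,0.3,0,0,0,0.65,0,0,0,0,0,0,0.55,0,0,0,0,0,0,0.45,0,0,0,0,0,0,0.3,0,0,0,0,0,0,0.3,0,0,0,0,0,0]'

```text
t: 24.02
tool_pos: [0.6415, -0.2017, 0.0828]
ee_rot: [0.001, 0.815, 0.58, 0.001]
ft_force: [-0.6, 1.0, -0.6]
gripper_width: 0.0596
```

Run:
```python
from h import *
s,p,Rm=st(); print(s["t"],p,s["ft_force"],s["gripper_width"])
w=grab_frame("wrist"); cv2.imwrite("pics/w17.png",w["frame"][:,:,::-1])
```

```text
24.025 [ 0.64154868 -0.20166782  0.0828221 ] [-0.62685106  0.98576795 -0.59707447] 0.05955646263063493
```

View pics/w17.png

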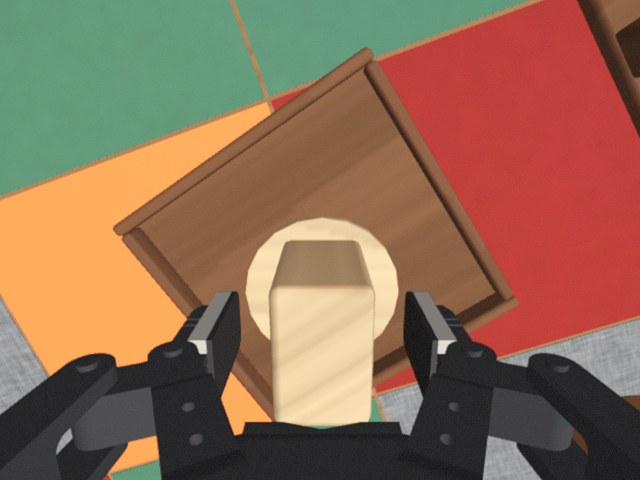

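Released and the stopper stands. I retreat straight up.

send_rows --commands '[0.1,0,0,4,0,0,0,0,0,0,10,0,0,0,0,0,0,20,0,0,0,0,0,0,30,0,0,0,0,0,0,30,0,0,0,0,0,0,30,0,0,0,0,-10,-10,30,0,0,0,0,-20,-20,10,0,0,0,0,-20,-30,0,0,0,0,0,-20,-30,0,0,0,0,0,0,0,0,0,0,0]'

```text
t: 25.45
tool_pos: [0.5694, -0.296, 0.249]
ee_rot: [0.003, 0.817, 0.577, 0.001]
ft_force: [0.9, -0.5, -0.5]
gripper_width: 0.0856
```

Run:
```python
from h import *
s,p,Rm=st(); print(s["t"],p,s["ft_force"],s["gripper_width"])
for n in("side","top"):
    w=grab_frame(n); cv2.imwrite(f"pics/{n}18.png",w["frame"][:,:,::-1])
    for l in ["stopper","tray","jar","figure_brass","dish"]: print(n,l,[(np.round(d["xyz"],3).tolist(),round(d["conf"],2)) for d in look_for(w,l)][:4])
```

```text
25.45 [ 0.56935504 -0.29604075  0.24903454] [ 0.86409138 -0.54359369 -0.47427214] 0.08558777581035901
side stopper [([0.639, -0.213, 0.065], 0.92), ([0.831, 0.106, 0.038], 0.85), ([0.363, 0.139, 0.041], 0.7)]
side tray [([0.632, -0.222, 0.004], 0.57)]
side jar [([0.647, 0.083, 0.096], 0.74)]
side figure_brass []
side dish [([0.424, -0.204, 0.011], 0.69)]
top stopper [([0.635, -0.195, 0.087], 0.89), ([0.361, 0.158, 0.039], 0.61), ([0.832, 0.128, 0.039], 0.6), ([0.634, -0.2, 0.004], 0.18)]
top tray [([0.638, -0.198, 0.003], 0.94), ([0.42, -0.211, 0.01], 0.64)]
top jar [([0.604, 0.11, 0.144], 0.59)]
top figure_brass [([0.455, -0.051, 0.046], 0.68), ([0.639, -0.197, 0.005], 0.25)]
top dish [([0.422, -0.209, 0.01], 0.73), ([0.455, -0.051, 0.043], 0.56)]
```

View pics/side18.png

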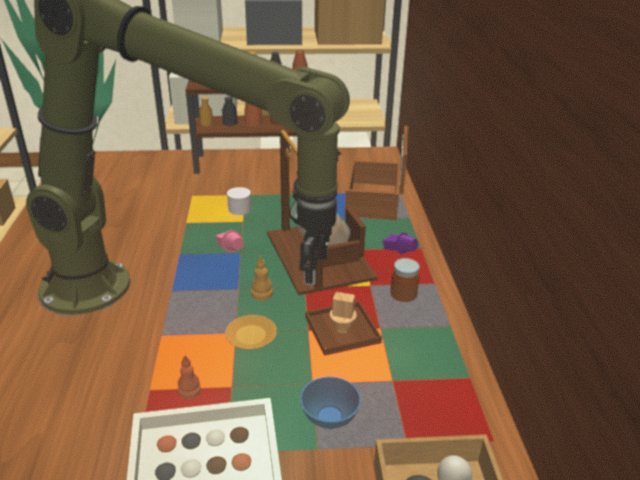

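View pics/top18.png

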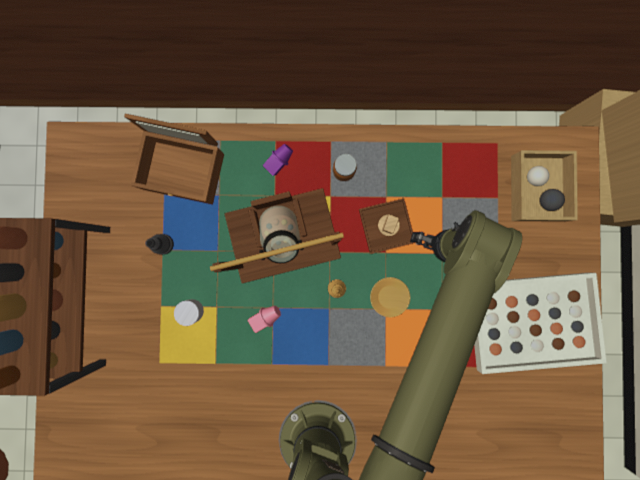

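The side view shows the stopper upright in the tray at about (343,313), and the top view shows it at (389,225). The jar is seated in the rack and open, and the other goods I can see haven't moved.

```bash
python3 -c "
from station import job
print(job.close_job())"
```

```text
the job is handed in; nothing more can be done
None
```

I opened the charm jar and stood the stopper upright on its narrow end in the square wooden tray. The job was handed in at about 26 s of the 56 s allowed.

**Opening:** I gripped the head along the leaning axis, under the rail. I tilted the stopper to about 11° to pass the +y lip, then rocked it back to about -3° to pass the other. The highest pull I read along the jar's axis was 13.6 N, below the roughly 21 N that lifts the jar. Forces were only read between moves.

**Placing:** I lowered the stopper in steps of about 0.5 mm or less until it touched at about 4 N, then released it and backed straight up. The contact height came out a few millimetres lower than my first estimate from the camera.

**Last checks:**
- **Stopper:** both the side and top views show it standing in the tray at about (0.64, -0.20), with nothing touching it.
- **Jar:** it sits in its rack in the picture. I never read how far it rose directly, so that rests on the force readings and pictures.
- **Other goods:** the ones I can see are where they began. The top view has the arm over the bowl and clay figurine, and the side view hides the dark figurine, so each of those was checked in one view only. The side-view network did not report the brass figurine, but it stands in place in the picture and the top view.
- **Joint limit:** joint 2 came right to its lower limit of -0.3 rad during the approach, reading -0.3004 at one point, and reached it again (about -0.30) while lifting the stopper out. I can't tell whether that counts as passing its range.

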